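# Find the label printer's hidden release

## Task

The label roll needs changing: with shut fingertips, feel along the shallow groove in the top of the label printer for the hidden flush release plate, which gives way where the rest of the groove is solid, and press it fully in so that the label drawer pops out at the back. Then let the release spring back up and leave the drawer standing open. Do not pick up, carry or push aside the containers, bottle, pot, jar or label roll standing around and on the printer.

Things in the scene. Friction and masses are not known exactly. Their poses are not given: they have to be found in the camera images.
- printer: Label printer, light grey box fixed to the table, 200 mm (its x) by 330 mm (its y) by 120 mm high, at a different place and yaw each time. Origin: centre of its underside, on the table; z up; -x is its front (label slot, dark display), +x its back (the drawer). Centred in its flat top is a finger groove 56 mm wide (x), 140 mm long (y), 2 mm deep.
- groove (a point): Centre of the groove's floor, 118 mm above the table; y runs along the groove. The floor is rigid except for the hidden release plate: 52 mm across the groove, 46 mm along it, flush, nearly the colour of the mid-grey floor, a dark seam of 2 mm round it. Its centre lies midway across, up to 45 mm either way along y from this point: where is not told and differs each time.
- release (a joint): Travel (m) of the hidden release plate. 0 = up and flush, 0.006 = fully in (straight down). A spring holds it up: it begins to move at about 2 N and is fully in at about 6 N; let go, it rises again. It frees the drawer at about 4 mm. A fingertip that overlaps the solid floor beside the plate cannot push it in.
- drawer (a joint): Travel (m) of the label drawer in the printer's back, a dark grey front 200 mm wide and 66 mm high. 0 = shut and latched, 0.035 = popped fully out away from the robot (+x of the printer). A spring drives it out within a second as soon as the release is in far enough, and keeps it out.
- meal_a_center (a point): Bystander, to be left where it stands. Point at its centre, half-way up. Round meal container, black base with clear lid, 160 mm across, 72 mm high.
- meal_b_center (a point): Bystander, to be left where it stands. Point at its centre, half-way up. A second meal container of the same kind.
- sauce_center (a point): Bystander, to be left where it stands. Point at its centre, half-way up. Amber sauce bottle, 60 mm across, 190 mm high.
- pot_center (a point): Bystander, to be left where it stands. Point at its centre, half-way up. Open steel pot, 84 mm across, 85 mm high.
- spice_center (a point): Bystander, to be left where it stands. Point at its centre, half-way up. Spice jar with green cap, 52 mm across, 100 mm high.
- roll_center (a point): Bystander, to be left where it stands. Point at its centre, half-way up. Small roll of labels, white ring 50 mm across, 30 mm high, loose on the printer's top beside or beyond the groove, towards the back.

How it is judged:
On the way:
1. the release is pressed in (value of joint release above 0.003 m), for 0.05 s.
At the end, for the whole second after the job is handed in: The drawer stands at least 30 mm out and at rest, the release is back up within 1.5 mm of flush, and every bystander is within 20 mm of where it began (value of joint drawer above 0.03 m and value of joint release below 0.0015 m and velocity of joint drawer below 0.01 m/s and distance of each of meal_a_center, meal_b_center, sauce_center, pot_center, spice_center, roll_center from where it was at the start of the episode below 0.02 m); the robot touches nothing.
It fails at once if a bystander was moved, lifted or carried (more than 20 mm) (distance of any of meal_a_center, meal_b_center, sauce_center, pot_center, spice_center, roll_center from where it was at the start of the episode above 0.02 m).
It also fails if it takes over 48 s, if anything falls off the work surface, if the arm or the gripper's body presses on something with over 40 N, if the wrist force passes 120 N, or if a joint passes its speed limit or range.

## Robot

A 6-joint arm with a two-finger parallel gripper is mounted at the origin on the work surface. World frame = base frame: x ahead of the robot, y to its left, z up, the work surface at z = 0. Lengths are in m, angles in rad, forces in N, time in s.
With the tool pointing down it reaches from about 0.35 to 0.775 m from the base axis. Payload 5.5 kg.
Tool frame: the origin (TCP) lies midway between the tips of the shut fingers; the grasp point (between the pads) lies 19 mm behind it; x points along the fingers, y is the direction in which the jaws open and shut, and the axes are right-handed (so a half turn about x gives the same grasp; the last joint's range is limited). The gripper opens to 85 mm and grips with 20 to 120 N. Pads are 22 mm wide; open, the fingers measure 114 mm over their backs; the gripper's body (76 mm by 85 mm) begins 54 mm behind the grasp point. The pads swing forward as they close: fully open they stand 13 mm farther back than shut.
Start: joints at [1.191, 0.313, 0.046, 1.304, 0, 1.431], TCP at [0.137, 0.559, 0.231] pointing down, gripper open.
Joint ranges: [-2.76, 2.76], [-0.86, 1.69], [-1.03, 1.26], [-2.2, 2.34], [-1.47, 1.5], [-3.14, 3.14]. Speed limits (rad/s): [2.57, 2.57, 3.14, 3.14, 3.14, 3.14].

## Interface

Orientations are given as a unit quaternion [w, x, y, z].
In Python, from workcell import env, optics, order, models gives the robot as it stands. The module is installed in compiled form; this text tells all that it offers.
- The arm moves only by the tool servo_tool, never from a script. Its argument "moves" is a list of rows, each a list of 5 numbers: the shift along the tool's x, y, z in cm, then the turn about the tool's x in rad, then the closure, from -1 (fully open) to 1 (shut). A call has exactly 10 rows; each row shifts and turns the commanded pose from where the row before left it, along the tool's axes as they then stand; what a row does not reach is not made up. A row lasts 1/8 s, in which the tool goes at most 62.5 mm and 10.7 degrees, less where a joint would pass 70% of its speed; a pose out of reach is approached as far as the arm can. A call is refused whole if a number of a shift passes 6.25 or a number of a turn 0.188, either way. A call with a gripper value outside its range is refused whole. The fingers move at their own pace and stop on an object; "grip_force" is the grip in N (left out, the last holds). Time passes only in rows, so rows that do not move let the fingers close, or fill a call up. It gives the time, the measured TCP pose, the force and the opening at its end, in the units of the state.
- env.get_state(): the state, without advancing time (a new reading comes with each control period).
- optics.read_camera(name): name is "side" or "top"; returns a dict with "pixels" (400x640x3 uint8, blue, green, red), "vertical_fov" (degrees; the focal length in pixels is half the picture's height over the tangent of half this angle, whatever the lens; pixels are square), "cx", "cy" (the principal point, pixels), "extrinsics" (4x4, takes a point from world to camera coordinates). Camera axes: x right, y up, looking along -z (the intrinsics and any distortion apply to the point x, -y, -z); pixel columns grow to the right and rows downward; lengths in m; the calibration is good to about 2 mm. A picture is of the moment at which its call begins. There is no depth.
- order.hand_in(): hands the job in, once; it reports no verdict.
Trained networks look in a picture, given as the dict that the camera call returned (one of the last four; its "shot" number tells which), for a name from the list of things; names that differ only in an ending like _2 or _b are one class to them, and where a whole thing is asked for, a point or a joint stands for the part that bears it (a point fixed in the world has none). Each returns a list of dicts, best first, with "conf" (0 to 1); they miss things now and then, are a little off and sometimes report something else, mostly with a low value. They report only what shows in the picture. A call takes as long as a camera call.
- models.outline_of(name, picture): "pixels" (400x640 bool, what is visible of it) and "location" ([column, row] in pixels, amid what is visible of it).
- models.pinpoint(name, picture): "location" ([column, row] in pixels: a listed point, or the origin of a listed thing).
The state is a dict: "clock": time; "joint_pos": joint angles; "qvel": joint speeds; "tau": joint torques, N m; "tcp_pos": TCP position; "orientation": TCP orientation; "wrist_force": force on the tool from outside, world axes, zero at the start; "ft_torque": the same for the moment, N m; "finger_gap": finger opening in m.
Only numpy, scipy, OpenCV 4.12 (cv2) and the standard library are available. Lean on these libraries where they do the work, as an engineer would, in place of code of your own. Each camera call takes 0.05 s, during which the arm holds its last target.

## Working session

There is one attempt and no reset: what is moved stays moved. The work goes in short steps, Python scripts to look and compute and a tool call to move; the robot and the scene stay as the last step left them, time stands still between calls to the robot, and variables do not carry over. Pictures are saved under pics/ and viewed, and the job is handed in when it is done.

Besides the shell and the picture viewer there is one more tool, called after "Call:" by a JSON object that holds its "api" and its "payload", one argument or row to a line. servo_tool: Moves the arm, as the interface text tells. Its arguments: {"type":"object","properties":{"moves":{"type":"array"},"grip_force":{"type":"number"}},"required":["moves"]}

```bash
mkdir -p pics
python3 - <<'E'
from workcell import env, optics, models
import cv2, pickle, numpy as np
s=env.get_state(); print({k:np.round(v,3) for k,v in s.items()})
P={}
for n in("side","top"):
    p=optics.read_camera(n); P[n]=p
    print(n,{k:v for k,v in p.items() if k!='pixels'})
    cv2.imwrite(f"pics/{n}0.png",p["pixels"])
    for t in("groove","printer","roll_center"):
        r=models.pinpoint(t,p); print(t,[(np.round(d['location'],1),round(d['conf'],2)) for d in r[:3]])
    r=models.outline_of("release",p); print('rel',[(np.round(d['location'],1),round(d['conf'],2),d['pixels'].sum()) for d in r[:3]])
pickle.dump(P,open("p0.pkl","wb"))
E
```

```text
{'clock': np.float64(0.0), 'joint_pos': array([1.191, 0.314, 0.045, 1.304, 0.   , 1.431]), 'qvel': array([ 0.   ,  0.001,  0.001,  0.001,  0.002, -0.001]), 'tau': array([-0.0000e+00, -4.8062e+01,  2.9854e+01,  1.9000e-02,  0.0000e+00,
        0.0000e+00]), 'tcp_pos': array([0.136, 0.558, 0.23 ]), 'orientation': array([ 0.702,  0.084,  0.702, -0.085]), 'wrist_force': array([-0.026, -0.14 ,  0.463]), 'ft_torque': array([-0.01 , -0.029, -0.008]), 'finger_gap': np.float64(0.085)}
side {'vertical_fov': 56.03781016218306, 'cx': 312.4076984014883, 'cy': 197.11200465841827, 'extrinsics': array([[ 0.54919073, -0.83562038,  0.01131905, -0.31186498],
       [ 0.65540651,  0.43907397,  0.61453751, -0.41936507],
       [-0.51848997, -0.33007973,  0.78880639, -0.85888491],
       [ 0.        ,  0.        ,  0.        ,  1.        ]]), 'shot': 1}
groove [(array([315.3, 199.8]), 0.93)]
printer [(array([317.7, 223.5]), 0.74)]
roll_center [(array([360.5, 201.7]), 0.74), (array([168.3, 192. ]), 0.19)]
rel []
top {'vertical_fov': 50.460166651125526, 'cx': 321.88561676387934, 'cy': 195.63920440648272, 'extrinsics': array([[ 0.02330615, -0.99971865, -0.00441023, -0.02290177],
       [ 0.99650223,  0.0228766 ,  0.08037387, -0.53700077],
       [-0.08025037, -0.00626801,  0.99675503, -1.42104563],
       [ 0.        ,  0.        ,  0.        ,  1.        ]]), 'shot': 2}
groove [(array([329.3, 190.1]), 0.58)]
printer [(array([326.6, 193.9]), 0.74)]
roll_center [(array([361.1, 182.6]), 0.47)]
rel [(array([330. , 195.9]), 0.56, np.int64(246))]
```

Run:
```python
import cv2
for n in("side","top"):
    a=cv2.imread(f"pics/{n}0.png")[110:290,210:450]
    cv2.imwrite(f"pics/{n}0z.png",cv2.resize(a,None,fx=3.3,fy=3.3,interpolation=cv2.INTER_CUBIC))
```

```text
(no output)
```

View pics/side0.png

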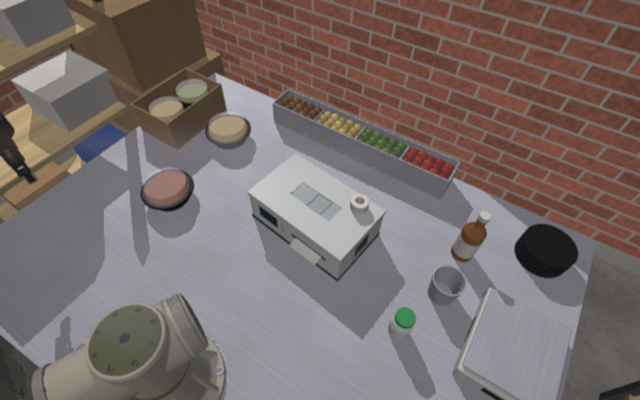

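View pics/top0.png

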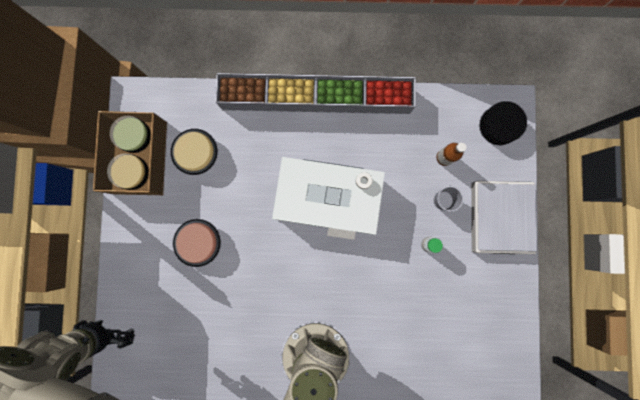

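```bash
sleep 1
```

```text
(no output)
```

View pics/side0z.png

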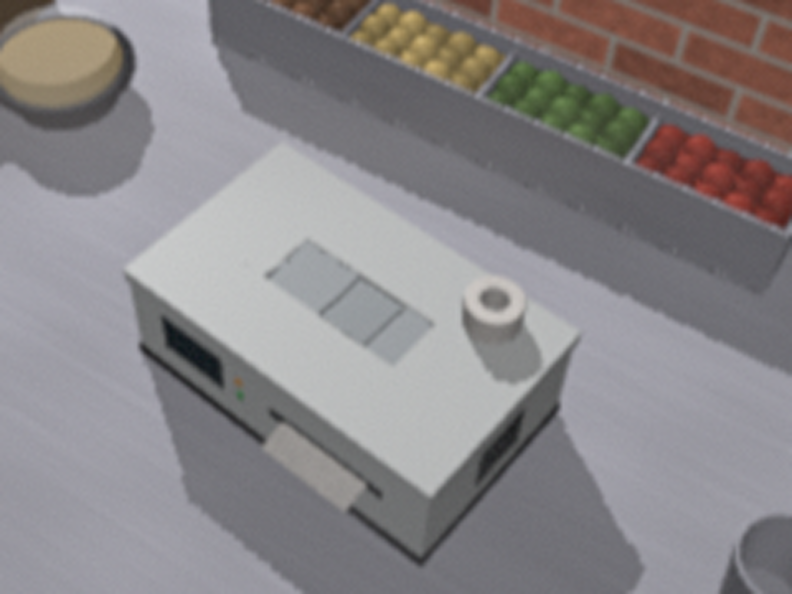

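View pics/top0z.png

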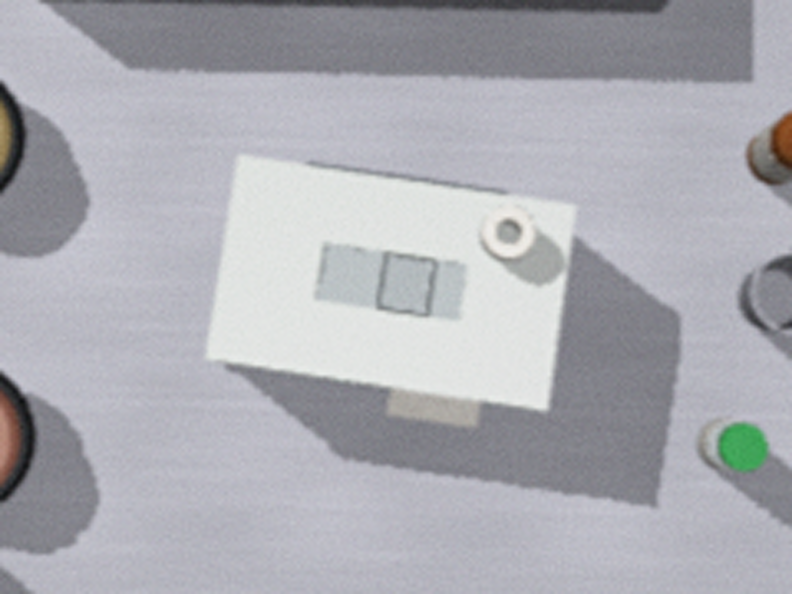

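The zooms show the plate's dark seam in the groove. Its centre is at about (333.3, 195.8) in the top view and (319.7, 204.5) in the side view. The roll stands behind and to the right of it. Next I measure these points.

```bash
cat > h.py <<'E'
import numpy as np
def ray(p,u,v):
    f=200/np.tan(np.radians(p['vertical_fov'])/2)
    d=np.array([(u-p['cx'])/f,-(v-p['cy'])/f,-1.])
    E=p['extrinsics'];R=E[:3,:3];return -R.T@E[:3,3],R.T@d
def atz(p,u,v,z):
    o,d=ray(p,u,v);return o+d*(z-o[2])/d[2]
E
python3 - <<'E'
import pickle; from h import *
P=pickle.load(open('p0.pkl','rb'))
t,s=P['top'],P['side']
Z=lambda x,y:(210+(x+.5)/3.3-.5,110+(y+.5)/3.3-.5)
T={'plate':(407,283),'pl_tl':(383,253),'pl_tr':(436,257),'pl_bl':(378,309),'pl_br':(431,315),'g_tl':(323,242),'g_tr':(466,263),'g_bl':(316,299),'g_br':(461,319)}
for k,v in T.items(): print('top',k,np.round(atz(t,*Z(*v),.119),4))
for k,v in {'p1':(240,155),'p2':(576,205),'p3':(548,409),'p4':(207,358)}.items(): print('top',k,np.round(atz(t,*Z(*v),.12),4))
for k,v in {'plate':(362,312),'g_l':(266,274),'g_t':(309,239),'g_r':(433,323),'g_b':(392,363)}.items(): print('side',k,np.round(atz(s,*Z(*v),.119),4))
for k,v in {'p1':(284,145),'p2':(580,334),'p3':(432,496),'p4':(126,272)}.items(): print('side',k,np.round(atz(s,*Z(*v),.12),4))
print('roll',np.round(atz(t,*Z(508,232),.15),4),np.round(atz(s,*Z(494,298),.15),4))
E
```

```text
top plate [ 0.5311 -0.0462  0.119 ]
top pl_tl [ 0.5595 -0.0225  0.119 ]
top pl_tr [ 0.5568 -0.0736  0.119 ]
top pl_bl [ 0.5054 -0.019   0.119 ]
top pl_br [ 0.5009 -0.0699  0.119 ]
top g_tl [0.5688 0.0354 0.119 ]
top g_tr [ 0.5517 -0.1025  0.119 ]
top g_bl [0.5137 0.0407 0.119 ]
top g_br [ 0.4977 -0.0987  0.119 ]
top p1 [0.6514 0.1179 0.12  ]
top p2 [ 0.6101 -0.2073  0.12  ]
top p3 [ 0.4138 -0.1829  0.12  ]
top p4 [0.4547 0.1434 0.12  ]
side plate [ 0.5297 -0.0461  0.119 ]
side g_l [0.5183 0.043  0.119 ]
side g_t [0.5706 0.0345 0.119 ]
side g_r [ 0.5526 -0.1007  0.119 ]
side g_b [ 0.5001 -0.0936  0.119 ]
side p1 [0.6506 0.1166 0.12  ]
side p2 [ 0.6092 -0.2064  0.12  ]
side p3 [ 0.4145 -0.1816  0.12  ]
side p4 [0.4538 0.1418 0.12  ]
roll [ 0.5788 -0.1395  0.15  ] [ 0.5805 -0.1385  0.15  ]
```

```bash
cat >> h.py <<'E'
from scipy.spatial.transform import Rotation as Ro
from workcell import env
TGT=np.array([.5305,-.046]); YAW=-.1265
def rep(z):
    s=env.get_state(); w,x,y,zz=s['orientation']; R=Ro.from_quat([x,y,zz,w]).as_matrix()
    d=np.r_[TGT,z]-s['tcp_pos']
    print('t',s['clock'],'tcp',np.round(s['tcp_pos'],4),'J',np.round(s['joint_pos'],3),'F',np.round(s['wrist_force'],2),'gap',round(float(s['finger_gap']),4))
    print('axes x',R[:,0].round(3),'y',R[:,1].round(3),'z',R[:,2].round(3))
    print('tool delta cm',np.round(R.T@d*100,2))
    a=np.arctan2(R[1,1],R[0,1])   # heading of the jaw axis
    for nm,h in(('jaw along printer x',YAW),('jaw along y',YAW+np.pi/2)):
        e=(h-a+np.pi/2)%np.pi-np.pi/2; print(nm,'turn about tool x',round(-e,3))  # x down
E
python3 -c "
from h import *; rep(.17)"
```

```text
t 0.5 tcp [0.1366 0.5586 0.2313] J [1.191 0.313 0.046 1.304 0.    1.431] F [0.8  0.1  0.68] gap 0.0853
axes x [-0.  0. -1.] y [0.238 0.971 0.   ] z [ 0.971 -0.238 -0.   ]
tool delta cm [  6.13 -49.37  52.63]
jaw along printer x turn about tool x 1.457
jaw along y turn about tool x -0.113
```

Call:
{"api": "servo_tool", "payload": {
  "moves": [
    [0, -2, 2, 0, 1],
    [0, -4, 4.3, 0, 1],
    [0, -4, 4.3, 0, 1],
    [0, -4, 4.3, 0, 1],
    [0, -4, 4.3, 0, 1],
    [0, -4, 4.3, 0, 1],
    [0, -4, 4.3, 0, 1],
    [0, -4, 4.3, 0, 1],
    [0, -4, 4.3, 0, 1],
    [0, -4, 4.3, 0, 1]
  ]
}}

```text
clock: 1.75
tcp_pos: [0.4427, 0.091, 0.2317]
orientation: [0.702, 0.085, 0.702, -0.084]
wrist_force: [0.4, 1.1, -0.7]
finger_gap: -0.0
```

```bash
python3 -c "
from h import *; rep(.17)"
```

```text
t 1.75 tcp [0.4427 0.091  0.2317] J [ 0.025  0.074 -0.251  1.245  0.     0.265] F [ 0.41  1.08 -0.65] gap -0.0
axes x [ 0.001  0.    -1.   ] y [0.238 0.971 0.001] z [ 0.971 -0.238  0.001]
tool delta cm [  6.18 -11.22  11.78]
jaw along printer x turn about tool x 1.457
jaw along y turn about tool x -0.114
```

Call:
{"api": "servo_tool", "payload": {
  "moves": [
    [0, -3.5, 3.6, 0, 1],
    [0, -3.5, 3.6, 0, 1],
    [0, -2.5, 2.6, 0, 1],
    [0, -1.7, 2.0, 0, 1],
    [0, 0, 0, -0.113, 1],
    [0, 0, 0, 0, 1],
    [3, 0, 0, 0, 1],
    [2, 0, 0, 0, 1],
    [0, 0, 0, 0, 1],
    [0, 0, 0, 0, 1]
  ]
}}

```text
clock: 3.0
tcp_pos: [0.53, -0.0438, 0.1822]
orientation: [0.706, 0.045, 0.705, -0.045]
wrist_force: [0.6, 0.3, 0.8]
finger_gap: -0.0003
```

Run:
```python
from h import *; rep(.118)
from workcell import optics
import cv2
for n in("side","top"):
    a=optics.read_camera(n)["pixels"][110:290,210:450]
    cv2.imwrite(f"pics/{n}1z.png",cv2.resize(a,None,fx=3.3,fy=3.3,interpolation=cv2.INTER_CUBIC))
```

```text
t 3.0 tcp [ 0.53   -0.0438  0.1822] J [-0.234  0.249 -0.163  1.158  0.    -0.106] F [0.58 0.34 0.76] gap -0.0003
axes x [ 0.001 -0.    -1.   ] y [ 0.127  0.992 -0.   ] z [ 0.992 -0.127  0.001]
tool delta cm [ 6.42 -0.21  0.07]
jaw along printer x turn about tool x 1.57
jaw along y turn about tool x -0.001
```

View pics/side1z.png

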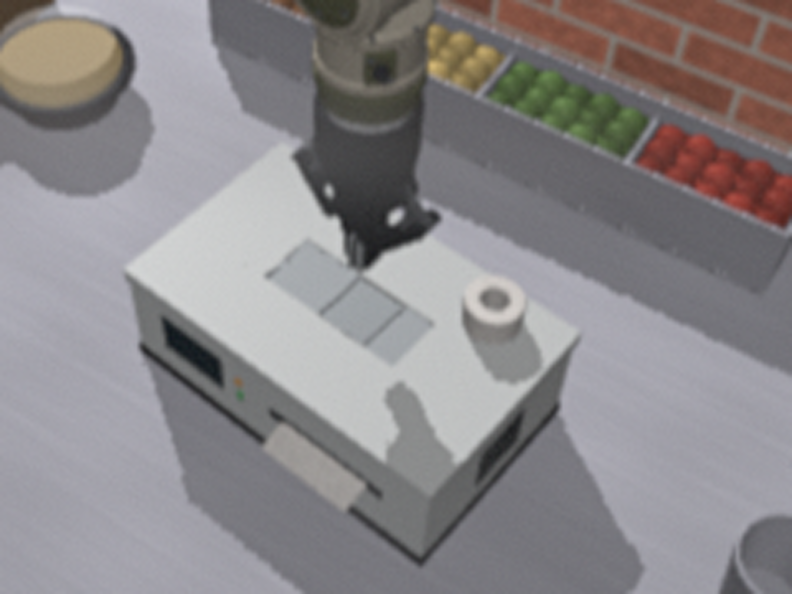

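View pics/top1z.png

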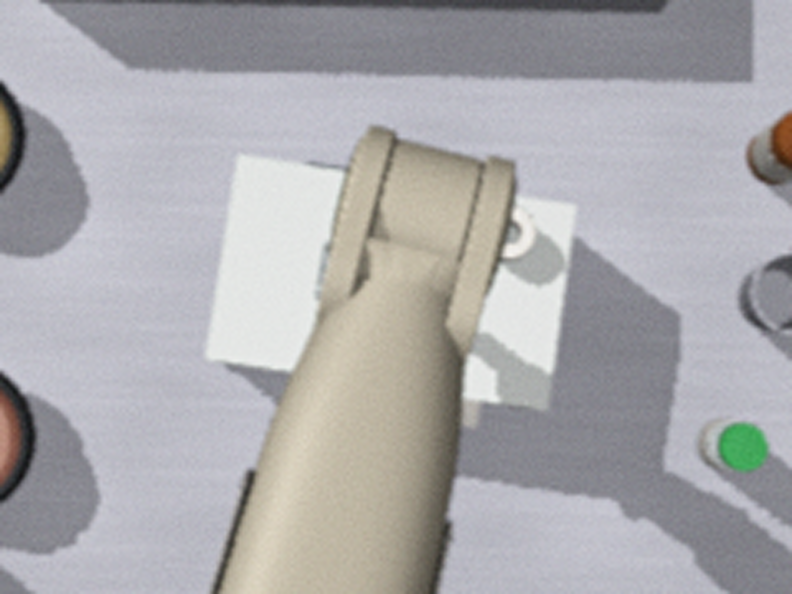

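The side view shows the shut tip above the plate, at about zoom (358, 265), and clear of the roll. I go down to just above the floor and then feel with small steps.

Call:
{"api": "servo_tool", "payload": {
  "moves": [
    [2, -0.2, 0, 0, 1],
    [2, 0, 0, 0, 1],
    [1.2, 0, 0, 0, 1],
    [0.4, 0, 0, 0, 1],
    [0.2, 0, 0, 0, 1],
    [0.2, 0, 0, 0, 1],
    [0.2, 0, 0, 0, 1],
    [0.1, 0, 0, 0, 1],
    [0, 0, 0, 0, 1],
    [0, 0, 0, 0, 1]
  ]
}}

```text
clock: 4.35
tcp_pos: [0.5295, -0.046, 0.1183]
orientation: [0.706, 0.045, 0.706, -0.045]
wrist_force: [-0.0, -0.2, 0.2]
finger_gap: 0.0002
```

```bash
python3 -c "
from h import *; rep(.112)"
```

```text
t 4.35 tcp [ 0.5295 -0.046   0.1183] J [-0.238  0.292 -0.269  1.01   0.    -0.111] F [-0.04 -0.2   0.19] gap 0.0002
axes x [ 0.  0. -1.] y [0.126 0.992 0.   ] z [ 0.992 -0.126  0.   ]
tool delta cm [0.63 0.01 0.1 ]
jaw along printer x turn about tool x 1.571
jaw along y turn about tool x -0.0
```

Call:
{"api": "servo_tool", "payload": {
  "moves": [
    [0.1, 0, 0.1, 0, 1],
    [0.1, 0, 0, 0, 1],
    [0, 0, 0, 0, 1],
    [0.1, 0, 0, 0, 1],
    [0, 0, 0, 0, 1],
    [0, 0, 0, 0, 1],
    [0, 0, 0, 0, 1],
    [0, 0, 0, 0, 1],
    [0, 0, 0, 0, 1],
    [0, 0, 0, 0, 1]
  ]
}}

```text
clock: 5.6
tcp_pos: [0.5305, -0.0461, 0.1153]
orientation: [0.706, 0.045, 0.706, -0.045]
wrist_force: [-2.9, 1.3, 4.2]
finger_gap: 0.0
```

It gives way: about 3 mm at 4 N, where solid floor would push back far harder. I press it fully in.

Call:
{"api": "servo_tool", "payload": {
  "moves": [
    [0.1, 0, 0, 0, 1],
    [0.1, 0, 0, 0, 1],
    [0.1, 0, 0, 0, 1],
    [0.1, 0, 0, 0, 1],
    [0, 0, 0, 0, 1],
    [0, 0, 0, 0, 1],
    [0, 0, 0, 0, 1],
    [0, 0, 0, 0, 1],
    [0, 0, 0, 0, 1],
    [0, 0, 0, 0, 1]
  ]
}}

```text
clock: 6.85
tcp_pos: [0.5307, -0.0462, 0.112]
orientation: [0.706, 0.045, 0.705, -0.045]
wrist_force: [-3.6, -0.2, 8.7]
finger_gap: 0.0001
```

Run:
```python
from h import *; rep(.112)
from workcell import optics
import cv2
for n in("side","top"):
    a=optics.read_camera(n)["pixels"][110:290,210:450]
    cv2.imwrite(f"pics/{n}2z.png",cv2.resize(a,None,fx=3.3,fy=3.3,interpolation=cv2.INTER_CUBIC))
```

```text
t 6.85 tcp [ 0.5307 -0.0462  0.112 ] J [-0.238  0.298 -0.277  0.995  0.    -0.111] F [-3.63 -0.21  8.73] gap 0.0001
axes x [ 0.001 -0.    -1.   ] y [ 0.126  0.992 -0.   ] z [ 0.992 -0.126  0.001]
tool delta cm [-0.    0.02 -0.03]
jaw along printer x turn about tool x 1.571
jaw along y turn about tool x -0.0
```

View pics/top2z.png

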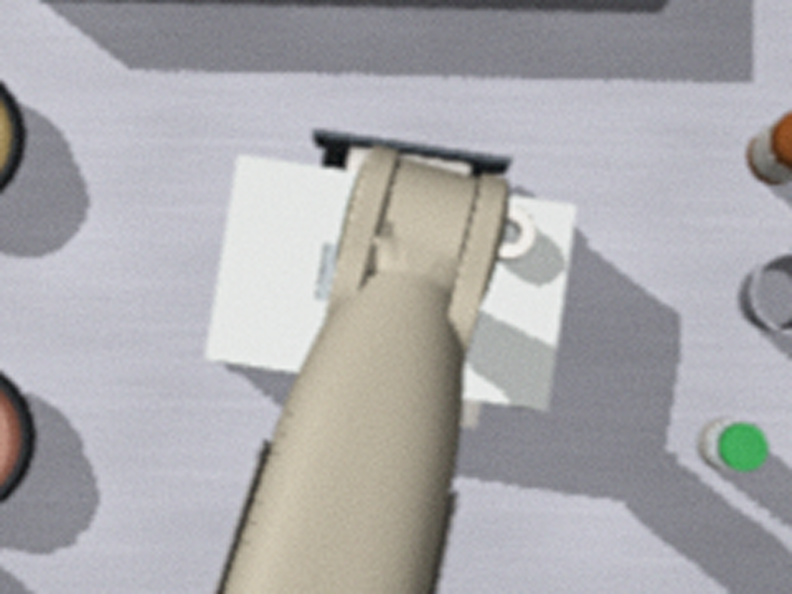

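The plate bottomed at 6 mm. The top view shows the dark drawer front standing out behind the printer, from zoom (315, 135) to (510, 160). Now I retreat upward and swing the arm clear so both can be seen.

Call:
{"api": "servo_tool", "payload": {
  "moves": [
    [-1, 0, 0, 0, 1],
    [-2, 0, 0, 0, 1],
    [-4, 0, 0, 0, 1],
    [-5, 0, 0, 0, 1],
    [0, 4, -1.5, 0, 1],
    [0, 5, -2, 0, 1],
    [0, 5, -2, 0, 1],
    [0, 5, -2, 0, 1],
    [0, 2, -1, 0, 1],
    [0, 0, 0, 0, 1]
  ]
}}

```text
clock: 8.2
tcp_pos: [0.4724, 0.1745, 0.2314]
orientation: [0.706, 0.044, 0.706, -0.043]
wrist_force: [0.8, -0.2, -0.8]
finger_gap: -0.0004
```

Run:
```python
from h import *; rep(.112)
from workcell import optics
import cv2,pickle
P=pickle.load(open('p0.pkl','rb'))
for n in("side","top"):
    p=optics.read_camera(n)["pixels"]; a=p[110:290,210:450]
    cv2.imwrite(f"pics/{n}3.png",p)
    cv2.imwrite(f"pics/{n}3z.png",cv2.resize(a,None,fx=3.3,fy=3.3,interpolation=cv2.INTER_CUBIC))
```

```text
t 8.2 tcp [0.4724 0.1745 0.2314] J [ 0.194  0.174 -0.135  1.261  0.     0.318] F [ 0.8  -0.17 -0.81] gap -0.0004
axes x [ 0.001  0.    -1.   ] y [0.123 0.992 0.   ] z [ 0.992 -0.123  0.   ]
tool delta cm [ 11.93 -21.17   8.48]
jaw along printer x turn about tool x -1.568
jaw along y turn about tool x 0.003
```

View pics/top3z.png

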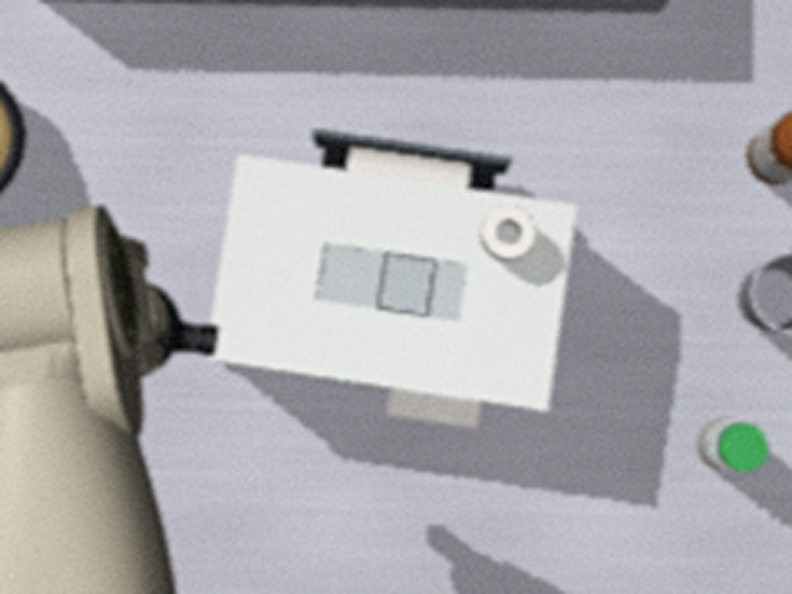

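View pics/side3.png

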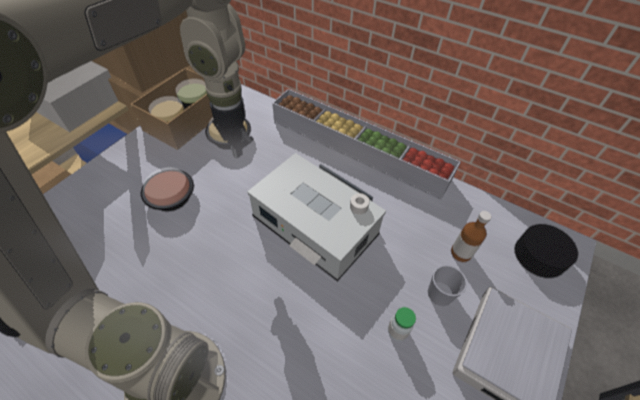

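Run:
```python
import cv2,numpy as np,pickle
from h import *
t=pickle.load(open('p0.pkl','rb'))['top']
n0,x0=np.array([.992,-.126]),np.array([.533,-.032])
for f in("pics/top0.png","pics/top3.png"):
    g=cv2.cvtColor(cv2.imread(f),cv2.COLOR_BGR2GRAY).astype(float); o=[]
    for c in(310,318,326,334,342,350,358):
        # outermost row (from the back) where the column falls below 110
        r=next(r for r in range(143,175) if g[r,c]<110 or g[r,c]>210)
        q=atz(t,c,r-.5,.1); o.append(round(float((q[:2]-x0)@n0)*1000,1))
    print(f,o)
a,b=cv2.imread("pics/top0.png"),cv2.imread("pics/top3.png")
for nm,(u,v,w,h) in {'sauce':(430,135,45,40),'pot':(430,183,42,32),'spice':(418,232,35,28),'roll':(352,168,28,30),'mealA':(165,125,60,55),'mealB':(165,215,60,55)}.items():
    A=a[v:v+h,u:u+w];r=cv2.matchTemplate(b[v-8:v+h+8,u-8:u+w+8],A,cv2.TM_CCOEFF_NORMED);_,m,_,l=cv2.minMaxLoc(r);print(nm,round(m,3),(l[0]-8,l[1]-8))
```

```text
pics/top0.png [99.3, 99.9, 100.5, 101.1, 98.5, 99.1, 99.7]
pics/top3.png [138.1, 135.5, 136.1, 136.7, 137.3, 137.9, 135.2]
sauce 0.997 (0, 0)
pot 0.995 (0, 0)
spice 0.995 (0, 0)
roll 0.974 (0, 0)
mealA 0.995 (0, 0)
mealB 0.288 (0, 0)
```

Run:
```python
from h import *; rep(.112)
from workcell import order
print(order.hand_in())
```

```text
t 8.3 tcp [0.4731 0.1728 0.2313] J [ 0.191  0.175 -0.135  1.261 -0.     0.317] F [-0.19  0.03  0.04] gap -0.0
axes x [ 0.001 -0.    -1.   ] y [ 0.126  0.992 -0.   ] z [ 0.992 -0.126  0.001]
tool delta cm [ 11.93 -20.98   8.45]
jaw along printer x turn about tool x -1.571
jaw along y turn about tool x 0.0
the job is handed in; nothing more can be done
None
```

The label drawer is open and the release plate is back up. I handed the job in at 8.3 s; the hand-in gives no verdict.

- **Finding the plate:** both cameras put it at about (0.530, -0.046), some 14 mm from the groove's centre. The seam was visible, so I felt only at that spot and not along the whole groove. It gave way there, about 3 mm at 4 N.
- **Pressing it:** I pushed it fully in, about 6 mm at 9 N, then lifted off and swung the arm clear.
- **Drawer:** the top view shows it about 36 mm out, against a nominal 35 mm. I measured that from one picture with about 2 mm of scatter, and did not check separately that it had stopped moving.
- **Release:** it looks flush again in the pictures, but I did not measure its height.
- **Bystanders:** image matching in the top view showed no shift for the roll, sauce bottle, pot, spice jar and one meal container. The match failed for the other (reddish) container, very likely because the arm covered it. In the side view that one looks unmoved, and the arm never went down near it.
- **Arm:** the wrist force was about 0 N at hand-in, with the tip at 0.23 m height and touching nothing.

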